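# Snap the test chamber into its spring clips

### The arm

A 6-joint arm with a two-finger parallel gripper is mounted at the origin on the work surface. World frame = base frame: x ahead of the robot, y to its left, z up, the work surface at z = 0. Lengths are in m, angles in rad, forces in N, time in s.
With the tool pointing down it reaches from about 0.3 to 0.85 m from the base axis. Payload 5.4 kg.
Tool frame: the origin (TCP) lies midway between the tips of the shut fingers; the grasp point (between the pads) lies 19 mm behind it; z points along the fingers, y is the line along which they close (so a half turn about z gives the same grasp; the last joint's range is limited). The gripper opens to 85 mm and grips with 20 to 120 N. Pads are 22 mm wide; open, the fingers measure 114 mm over their backs; the gripper's body (76 mm by 85 mm) begins 54 mm behind the grasp point. The pads swing forward as they close: fully open they stand 13 mm farther back than shut.
Start: joints at [-1.379, 0.158, 1.597, -0, 1.386, -0.21], TCP at [0.225, -0.529, 0.21] pointing down, gripper open.
Joint ranges: [-2.91, 2.91], [-0.94, 2.29], [0.18, 2.7], [-1.29, 4.43], [0.17, 2.64], [-3, 3]. Speed limits (rad/s): [2.57, 2.57, 3.14, 3.14, 3.14, 3.14].

### API

Orientations are given as a unit quaternion [x, y, z, w].
In Python, from rig import state, read_camera, calibration, close_job gives the robot as it stands. The module is installed in compiled form; this text tells all that it offers.
- The arm moves only by the shell command python3 -m handwheel 'ROWS'. ROWS is JSON, a list of rows, each an object of numbers: "tx", "ty", "tz": the shift along the tool's x, y, z in cm; "yaw": the turn about the tool's z in degrees; "hand": the finger opening in cm, from 0 to 8.54. In form: [{"tx": .., "ty": .., "tz": .., "yaw": .., "hand": ..}, ...]. A call has 1 to 20 rows; each row shifts and turns the commanded pose from where the row before left it, along the tool's axes as they then stand; what a row does not reach is not made up. A row lasts 1/8 s, in which the tool goes at most 62.5 mm and 10.7 degrees, less where a joint would pass 70% of its speed; a pose out of reach is approached as far as the arm can. A call is refused whole if a number of a shift passes 6.25 or a number of a turn 10.7, either way. A call with a gripper value outside its range is refused whole. The fingers move at their own pace and stop on an object; the grip force is fixed at half the most. Time passes only in rows, so rows that do not move let the fingers close. It gives the time, the measured TCP pose, the force, the opening and the grip force at its end, in the units of the state.
- state(): the state, without advancing time (a new reading comes with each control period).
- read_camera(name): name is "scene" or "top" or "wrist"; returns the picture (420x560x3 uint8, red, green, blue); there is no depth.
- calibration(name): a dict with "intrinsics" (3x3 intrinsics, pixels), "position" and "attitude" of the camera in the world. Camera axes: x right, y up, looking along -z (the intrinsics and any distortion apply to the point x, -y, -z); pixel columns grow to the right and rows downward; lengths in m; the calibration is good to about 2 mm. A picture is of the moment at which its call begins: read the wrist's pose just before it. calibration takes no time and is no camera call; for the wrist camera it gives the pose at the moment of the call.
- close_job(): hands the job in; it is judged then, once.
The state is a dict: "t": time; "joint_pos": joint angles; "dq": joint speeds; "joint_torque": joint torques, N m; "tcp_pos": TCP position; "tcp_rot": TCP orientation; "contact_force": force on the tool from outside, world axes, zero at the start; "wrist_torque": the same for the moment, N m; "width": opening from 0.0 (shut) to 1.0 (fully open); "gripper_force": force on a finger pad.
Only numpy, scipy, OpenCV 4.12 (cv2) and the standard library are available. Lean on these libraries where they do the work, as an engineer would, in place of code of your own. Each camera call takes 0.05 s, during which the arm holds its last target. There are 200 camera calls.

### The job

Three steel air chambers with hexagonal end nuts lie on the gauge repair desk: pick up the one that is both long and thick, lay it along the clip stand and press it straight down between the two pairs of spring fingers until both pairs snap around it and it sits fully home. Press it in with the gripper rather than dropping it, then let go. Do not disturb the glass petri dish.

Things in the scene. Friction and masses are not known exactly. Their poses are not given: they have to be found in the camera images.
- chamber: long thick steel air chamber, 0.26 kg, loose on the desk: round barrel 22 mm dia, 150 mm long, with a hex nut (28 mm across flats, 15 mm long) and a 10 mm nipple at each end, both ends alike. Origin on its axis at mid-length, 14 mm above the desk; x along the barrel. Bystanders beside it, not to be used: one as long but thin (13 mm barrel), one as thick but short (85 mm).
- clip_stand: clip stand fixed to the desk: bare aluminium plate 130 x 60 x 8 mm with two pairs of upright steel spring fingers, 33 to 47 mm either way from the middle along x (long side); between the pairs it is clear down to the plate. Fingers 71 mm high, flared mouth 38 mm wide, inward bulges at 59 mm height leave a 15 mm gap. Both pairs together need some 10 to 20 N to snap over. Origin under the plate's middle, z up.
- seat (a point): middle of the seat in the clip stand, 50 mm above the desk: the chamber's origin is here when it is fully home (fixed cradles stop it at this depth). x runs along the stand's long side, the way the chamber must lie, either way round, with 13 mm of play either way along x before a nut meets a clip; z up.
- petri_dish: clear glass petri dish with a few brass screws in it, 90 mm diameter, 16 mm high, standing loose on the desk. Origin at the centre of its underside. Leave it alone.
Not all that is in view belongs to the job. Leave any blue or pink look-alike of the chamber alone.

How it is judged:
By the outcome, as a careful person would: the job done as asked, in the order asked, and still so for the second after the job is handed in, with the robot touching nothing.
It also fails if it takes over 35 s, if anything falls off the work surface, if the arm or the gripper's body presses on something with over 40 N, if the wrist force passes 120 N, or if a joint passes its speed limit or range.

## Working session

There is one attempt and no reset: what is moved stays moved. The work goes in short steps, Python scripts to look and compute and a shell command to move; the robot and the scene stay as the last step left them, time stands still between calls to the robot, and variables do not carry over. Pictures are saved under pics/ and viewed, at most 10 in all, crops included, and the job is handed in when it is done.

```bash
mkdir -p pics
python3 - <<'E'
from rig import *
import cv2
for n in ("top","scene"):
    cv2.imwrite(f"pics/{n}0.png",read_camera(n)[:,:,::-1]); print(n,calibration(n))
s=state();print(s)
E
```

```text
top {'intrinsics': array([[415.02852937,   0.        , 284.61953058],
       [  0.        , 415.02852937, 211.51763444],
       [  0.        ,   0.        ,   1.        ]]), 'position': array([ 0.4576137 , -0.20151227,  1.12879767]), 'attitude': array([ 0.02127407, -0.03151231, -0.69805595,  0.71503306])}
scene {'intrinsics': array([[461.80406018,   0.        , 274.70909077],
       [  0.        , 461.80406018, 214.71843635],
       [  0.        ,   0.        ,   1.        ]]), 'position': array([ 1.65188682, -0.09563922,  0.97649576]), 'attitude': array([0.28523372, 0.32071442, 0.66695262, 0.60906337])}
{'t': 0.1, 'joint_pos': array([-1.37909893e+00,  1.59009229e-01,  1.59814347e+00,  2.33869665e-05,
        1.38618653e+00, -2.10078820e-01]), 'dq': array([ 5.72857536e-04, -7.62489095e-04, -4.26707447e-03,  2.49941142e-05,
       -6.82604859e-04,  1.74660009e-03]), 'joint_torque': array([ 4.26923425e-04, -3.96990037e+01, -3.32338214e+01, -9.97924508e-05,
        4.20342316e-03,  1.55213382e-05]), 'tcp_pos': array([ 0.22474006, -0.52862127,  0.20898374]), 'tcp_rot': array([ 9.79889808e-01,  1.99537470e-01,  1.95184352e-05, -8.73144283e-04]), 'contact_force': array([ 0.07157972,  0.59920757, -0.39824003]), 'wrist_torque': array([-0.01076945, -0.00014937, -0.00395132]), 'gripper_force': 0.0, 'width': 0.9984162784814035}
```

View pics/top0.png

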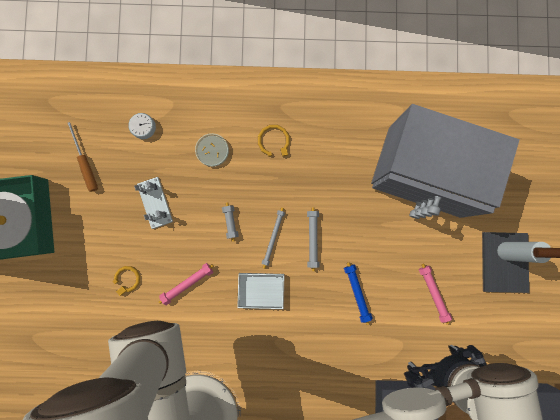

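View pics/scene0.png

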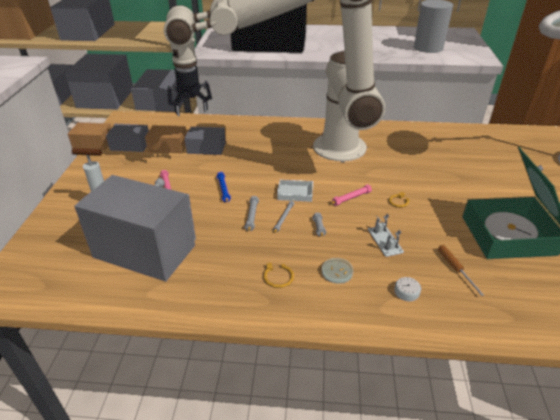

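The top view shows the long thick chamber at about (314,240), the thin one at (275,238) and the short one at (232,222). The stand is at (155,203), the petri dish at (212,151). In the scene view the chamber is at (252,213) and the stand at (386,237).

```bash
cat > h.py <<'E'
import numpy as np
from rig import *
from scipy.spatial.transform import Rotation as R
def ray(c,p):
    K=c["intrinsics"]; d=np.linalg.inv(K)@[p[0],p[1],1.]
    return c["position"],R.from_quat(c["attitude"]).apply(d*[1,-1,-1])
def plane(c,p,z):
    o,d=ray(c,p); return o+d*(z-o[2])/d[2]
def tri(*cp):
    A=np.zeros((3,3));b=np.zeros(3)
    for c,p in cp:
        o,d=ray(c,p); d=d/np.linalg.norm(d); M=np.eye(3)-np.outer(d,d);A+=M;b+=M@o
    return np.linalg.solve(A,b)
def proj(c,P):
    q=R.from_quat(c["attitude"]).inv().apply(np.array(P)-c["position"])*[1,-1,-1]
    q=c["intrinsics"]@q; return q[:2]/q[2]
def tool():
    s=state(); return s["tcp_pos"],R.from_quat(s["tcp_rot"])
E
python3 - <<'E'
from h import *
import cv2
np.set_printoptions(precision=4,suppress=True)
t=calibration("top");s=calibration("scene");w=calibration("wrist")
print("chamber tri",tri((t,(314,240)),(s,(252,213))))
a,b=plane(t,(314,211),.014),plane(t,(314.5,268),.014);print("ends",a,b,(a+b)/2,np.linalg.norm(a-b))
for p in [(138,183),(158,178),(172,222),(152,228)]:print("plate",plane(t,p,.008))
print("petri",plane(t,(212,151),.008)); print("wrist",w,tool()[1].as_matrix())
im=read_camera("top")[:,:,::-1]
a=cv2.resize(im[170:240,120:190],(560,560),interpolation=3)
cv2.imwrite("pics/a.png",a)
E
```

```text
chamber tri [ 0.4665 -0.2966  0.0079]
ends [ 0.5446 -0.2959  0.014 ] [ 0.392 -0.3    0.014] [ 0.4683 -0.2979  0.014 ] 0.15261112089955442
plate [0.6093 0.1819 0.008 ]
plate [0.6243 0.1287 0.008 ]
plate [0.5059 0.0857 0.008 ]
plate [0.4885 0.1385 0.008 ]
petri [ 0.7024 -0.0146  0.008 ]
wrist {'intrinsics': array([[316.4131,   0.    , 280.9743],
       [  0.    , 316.4131, 210.7714],
       [  0.    ,   0.    ,   1.    ]]), 'position': array([ 0.3008, -0.4976,  0.3747]), 'attitude': array([-0.1362,  0.0908, -0.5444,  0.8227])} [[ 0.9204  0.391  -0.0003]
 [ 0.391  -0.9204  0.0017]
 [ 0.0004 -0.0017 -1.    ]]
```

View pics/a.png

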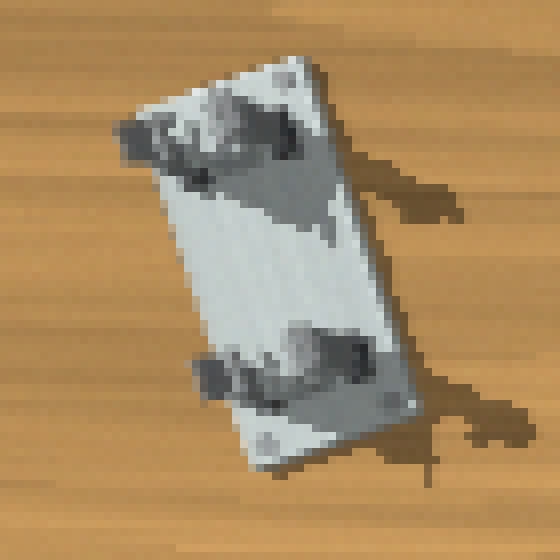

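The crop shows the stand plate square-on, with corners at crop pixels (140,108), (302,60), (420,405) and (252,468). The plate centre is about (0.557, 0.134) and its axis is at about 19.8°. The chamber is at about (0.468, -0.298), at 1.5°. I'll move above the chamber now.

```bash
python3 -m handwheel '[{"tx":3.9,"ty":-1.47},{"tx":3.9,"ty":-1.47},{"tx":3.9,"ty":-1.47},{"tx":3.9,"ty":-1.47},{"tx":3.9,"ty":-1.47},{"tx":3.9,"ty":-1.47},{"tx":3.9,"ty":-1.47},{"tx":3.9,"ty":-1.47},{"yaw":7.2},{"yaw":7.2},{"yaw":7.2},{}]'
python3 - <<'E'
from h import *
import cv2
np.set_printoptions(precision=4,suppress=True)
w=calibration("wrist");im=read_camera("wrist");p,r=tool()
cv2.imwrite("pics/w1.png",im[:,:,::-1]);np.savez("w1",**w,p=p,r=r.as_quat());print(p,r.as_matrix()[:,0])
print(proj(w,[.392,-.3,.014]),proj(w,[.5446,-.2959,.014]))
E
```

```text
[ 0.2248 -0.5288  0.2093] [0.9204 0.391  0.0002]
[121.4412 -83.344 ] [ 163.8794 -313.4685]validation failed for argument at $[0]...
```

View pics/w1.png

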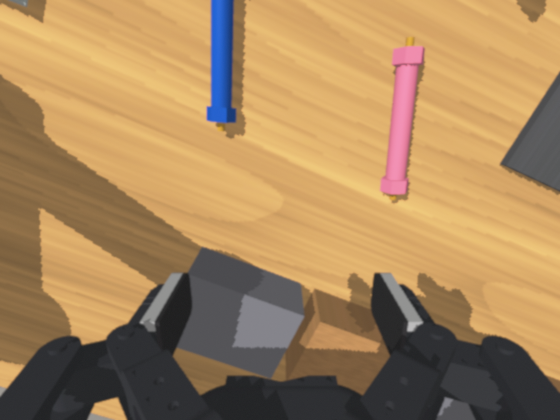

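The move was refused because each row needs every key. The picture is still of the start area, with the blue and pink look-alikes at (222,60) and (403,120). I'll send it again with full rows.

```bash
python3 -m handwheel '[{"tx":3.9,"ty":-1.47,"tz":0,"yaw":0,"hand":8.5},{"tx":3.9,"ty":-1.47,"tz":0,"yaw":0,"hand":8.5},{"tx":3.9,"ty":-1.47,"tz":0,"yaw":0,"hand":8.5},{"tx":3.9,"ty":-1.47,"tz":0,"yaw":0,"hand":8.5},{"tx":3.9,"ty":-1.47,"tz":0,"yaw":0,"hand":8.5},{"tx":3.9,"ty":-1.47,"tz":0,"yaw":0,"hand":8.5},{"tx":3.9,"ty":-1.47,"tz":0,"yaw":0,"hand":8.5},{"tx":3.9,"ty":-1.47,"tz":0,"yaw":0,"hand":8.5},{"tx":0,"ty":0,"tz":0,"yaw":7.2,"hand":8.5},{"tx":0,"ty":0,"tz":0,"yaw":7.2,"hand":8.5},{"tx":0,"ty":0,"tz":0,"yaw":7.2,"hand":8.5},{"tx":0,"ty":0,"tz":0,"yaw":0,"hand":8.5}]'
python3 - <<'E'
from h import *
import cv2
np.set_printoptions(precision=4,suppress=True)
w=calibration("wrist");im=read_camera("wrist");p,r=tool()
cv2.imwrite("pics/w2.png",im[:,:,::-1]);np.savez("w2",**w,p=p,r=r.as_quat());print(p,r.as_matrix()[:,0])
print(proj(w,[.392,-.3,.014]),proj(w,[.5446,-.2959,.014]))
E
```

```text
t: 1.7
tcp_pos: [0.4659, -0.2988, 0.2096]
tcp_rot: [1.0, 0.013, -0.0, -0.0]
contact_force: [0.3, 0.5, 0.3]
width: 0.993
gripper_force: 0.0
[ 0.4659 -0.2989  0.2097] [ 0.9996  0.0271 -0.0002]
[279.298  235.9969] [278.9037 106.4403]
```

View pics/w2.png

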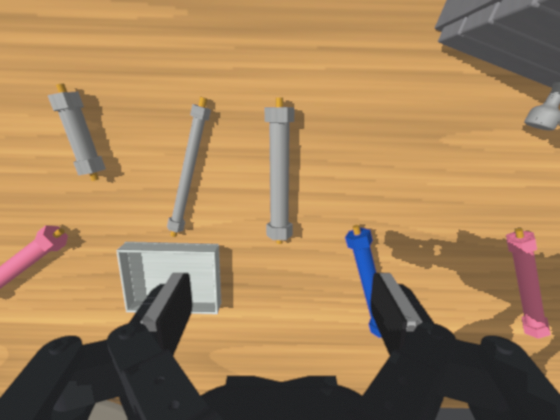

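The wrist view shows the grey chamber from its far nut (279,107) to its near nut (279,235), with its barrel centred on column 280. The thin one is at (188,165).

Run:
```python
from h import *
np.set_printoptions(precision=4,suppress=True)
w=dict(np.load("w2.npz"));t=calibration("top")
a,b=plane(w,(279.5,122),.027),plane(w,(279.5,225),.027)
print(a,b,(a+b)/2,np.linalg.norm(a-b))
print("tri",tri((w,proj(w,(a+b)/2-[0,0,.013])),(t,(314,240))), tri((w,(279.5,109)),(t,(314,213))),tri((w,(279.5,229)),(t,(314.5,266.5))))
d=w['p'];x=R.from_quat(w['r']).inv().apply((a+b)/2-d);print("tool delta cm",x*100)
```

```text
[ 0.5291 -0.297   0.027 ] [ 0.4118 -0.2998  0.027 ] [ 0.4704 -0.2984  0.027 ] 0.11735866426613883
tri [ 0.4667 -0.2986 -0.0028] [ 0.5411 -0.2971 -0.0055] [ 0.3953 -0.3007 -0.0005]
tool delta cm [ 0.455  -0.0302 18.2709]
```

```bash
python3 -m handwheel '[{"tx":0.4,"ty":0,"tz":4,"yaw":0,"hand":8.5},{"tx":0,"ty":0,"tz":4,"yaw":0,"hand":8.5},{"tx":0,"ty":0,"tz":4,"yaw":0,"hand":8.5},{"tx":0,"ty":0,"tz":4,"yaw":0,"hand":8.5},{"tx":0,"ty":0,"tz":2.5,"yaw":0,"hand":8.5},{"tx":0,"ty":0,"tz":1.5,"yaw":0,"hand":8.5},{"tx":0,"ty":0,"tz":0.5,"yaw":0,"hand":8.5},{"tx":0,"ty":0,"tz":0,"yaw":0,"hand":8.5},{"tx":0,"ty":0,"tz":0,"yaw":0,"hand":1.5},{"tx":0,"ty":0,"tz":0,"yaw":0,"hand":1.5},{"tx":0,"ty":0,"tz":0,"yaw":0,"hand":1.5},{"tx":0,"ty":0,"tz":0,"yaw":0,"hand":1.5},{"tx":0,"ty":0,"tz":0,"yaw":0,"hand":1.5},{"tx":0,"ty":0,"tz":0,"yaw":0,"hand":1.5},{"tx":0,"ty":0,"tz":0,"yaw":0,"hand":1.5},{"tx":0,"ty":0,"tz":0,"yaw":0,"hand":1.5}]'
```

```text
t: 3.75
tcp_pos: [0.47, -0.2988, 0.0049]
tcp_rot: [1.0, 0.012, -0.0, -0.0]
contact_force: [-0.2, -0.5, 0.3]
width: 0.175
gripper_force: 0.0
```

The grip force is zero and the opening is 15 mm, so it may have missed. I'll look.

Run:
```python
from h import *
import cv2
a=read_camera("wrist");b=read_camera("top")[180:300,220:370]
o=np.zeros((420,800,3),np.uint8);o[:,:400]=a[:,80:480];o[:320,400:]=cv2.resize(b,(400,320),interpolation=2)
cv2.imwrite("pics/w3.png",o[:,:,::-1]);print(state()["width"],state()["gripper_force"])
```

```text
0.17067184583614156 0.0
```

View pics/w3.png

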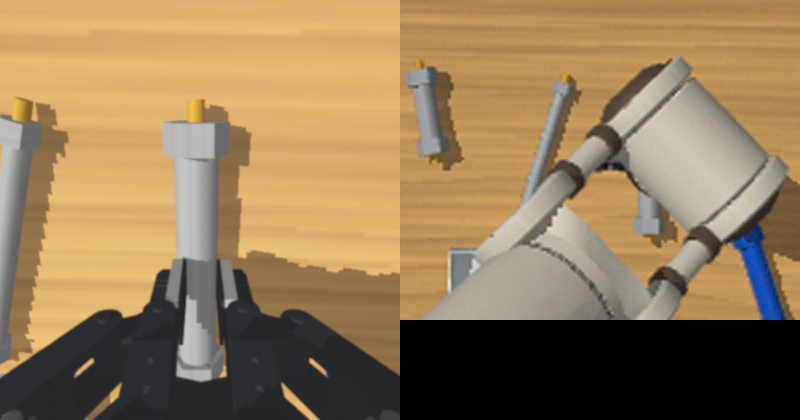

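```bash
python3 -m handwheel '[{"tx":0,"ty":0,"tz":0,"yaw":0,"hand":0},{"tx":0,"ty":0,"tz":0,"yaw":0,"hand":0},{"tx":0,"ty":0,"tz":0,"yaw":0,"hand":0},{"tx":0,"ty":0,"tz":0,"yaw":0,"hand":0}]'
```

```text
t: 4.35
tcp_pos: [0.47, -0.2989, 0.0049]
tcp_rot: [1.0, 0.012, -0.0, -0.0]
contact_force: [0.2, 0.9, 0.0]
width: -0.003
gripper_force: 0.0
```

Run:
```python
from h import *
import cv2
a=read_camera("wrist");b=read_camera("scene")[150:270,180:330]
o=np.zeros((420,800,3),np.uint8);o[:,:400]=a[:,80:480];o[:320,400:]=cv2.resize(b,(400,320),interpolation=2)
cv2.imwrite("pics/w4.png",o[:,:,::-1]);print(state())
```

```text
{'t': 4.45, 'joint_pos': array([-7.83326890e-01,  3.65008960e-01,  1.79125943e+00,  3.07760420e-06,
        9.85323100e-01,  7.62676590e-01]), 'dq': array([-0.00079716,  0.00051593, -0.00012664,  0.00032455, -0.00100708,
        0.00016909]), 'joint_torque': array([-1.17329673e-03, -4.14134932e+01, -2.68669671e+01, -1.10835308e-04,
        6.03144617e-04,  4.30619465e-06]), 'tcp_pos': array([ 0.47000486, -0.2988466 ,  0.00490036]), 'tcp_rot': array([ 9.99923176e-01,  1.23952555e-02,  1.32241513e-06, -4.82763446e-07]), 'contact_force': array([-0.13007981, -0.8800847 , -0.18027476]), 'wrist_torque': array([-0.01632606,  0.0327197 ,  0.01848345]), 'gripper_force': 0.0, 'width': 0.0005621678519118095}
```

View pics/w4.png

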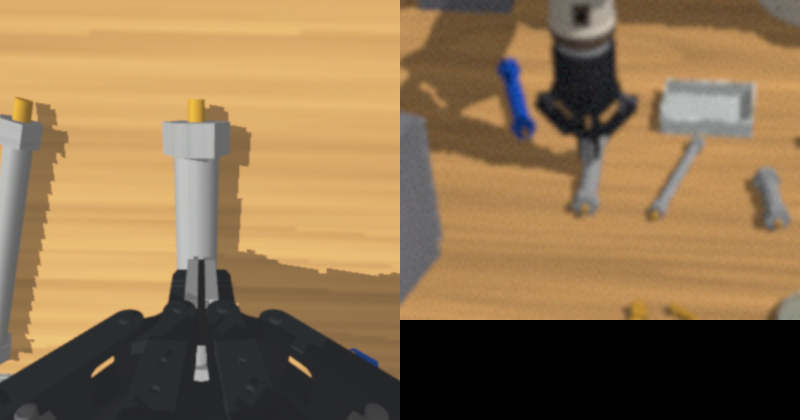

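The fingers are shut above the barrel: in the wrist picture they overlie it at crop (200,290), with the nut at (196,138). So the chamber is lower than z = 0 suggests. I'll triangulate its height from the two wrist poses.

Run:
```python
from h import *
np.set_printoptions(precision=4,suppress=True)
w=dict(np.load("w2.npz"));c=calibration("wrist");t=calibration("top");s=calibration("scene")
print("cam",w["position"]-w["p"],c["position"]-tool()[0])
for n,a,b in [("nipple tip",(280,99),(276,98)),("nut outer top",(279.5,108),(276.5,122)),("nut inner top",(279.5,122),(276.5,153)),("thin? nut outer L",(202,107),(100,120))]:
    print(n,tri((w,a),(c,b)))
print("scene/top nipple",tri((s,(180+582*.375,150+213*.375)),(t,(314,210))))
# desk features: blue/tray top-vs-scene ; petri and yellow ring
print("ring",tri((t,(274,140)),(s,(278,275))),"petri",tri((t,(212,151)),(s,(337,270))),"screwdriver",tri((t,(70,123)),(s,(481,293))))
```

```text
cam [0.0827 0.001  0.1656] [0.0826 0.0009 0.1657]
nipple tip [ 0.5518 -0.2975  0.1575]
nut outer top [ 0.5428 -0.2962 -0.0045]
nut inner top [ 0.5279 -0.2967  0.0058]
thin? nut outer L [ 0.5423 -0.2126  0.0147]
scene/top nipple [ 0.5983 -0.0697  0.1471]
ring [ 0.7382 -0.1833  0.0056] petri [ 0.7031 -0.0146  0.005 ] screwdriver [0.7673 0.371  0.0161]
```

The wrist-pair triangulation puts the nut top about 25 mm lower, in reported tool coordinates, than it should be. I'll probe for the barrel top gently with the shut fingertips to fix the relative height.

```bash
python3 -m handwheel '[{"tx":0,"ty":0,"tz":0.1,"yaw":0,"hand":0},{"tx":0,"ty":0,"tz":0.1,"yaw":0,"hand":0}]' | grep -E 'pos|contact'
python3 -m handwheel '[{"tx":0,"ty":0,"tz":0.1,"yaw":0,"hand":0},{"tx":0,"ty":0,"tz":0.1,"yaw":0,"hand":0}]'| grep -E 'pos|contact'
```

```text
tcp_pos: [0.4701, -0.2991, 0.0035]
contact_force: [-2.2, 1.2, 9.7]
tcp_pos: [0.4702, -0.2993, 0.0033]
contact_force: [-8.6, 5.4, 22.5]
```

The tips touch at a reported z of about 0.004. The barrel top is 25 mm above the desk, so the desk is at about -0.021. I'll lift, open, go down to about -0.016 and close.

```bash
python3 -m handwheel '[{"tx":0,"ty":0,"tz":-1,"yaw":0,"hand":0},{"tx":0,"ty":0,"tz":0,"yaw":0,"hand":8.5},{"tx":0,"ty":0,"tz":0,"yaw":0,"hand":8.5},{"tx":0,"ty":0,"tz":0,"yaw":0,"hand":8.5},{"tx":0,"ty":0,"tz":0,"yaw":0,"hand":8.5},{"tx":0,"ty":0,"tz":0,"yaw":0,"hand":8.5},{"tx":0,"ty":0,"tz":0,"yaw":0,"hand":8.5},{"tx":0,"ty":0,"tz":0,"yaw":0,"hand":8.5}]'
python3 -m handwheel '[{"tx":0,"ty":0,"tz":1,"yaw":0,"hand":8.5},{"tx":0,"ty":0,"tz":1,"yaw":0,"hand":8.5},{"tx":0,"ty":0,"tz":0.7,"yaw":0,"hand":8.5},{"tx":0,"ty":0,"tz":0,"yaw":0,"hand":8.5},{"tx":0,"ty":0,"tz":0,"yaw":0,"hand":1},{"tx":0,"ty":0,"tz":0,"yaw":0,"hand":1},{"tx":0,"ty":0,"tz":0,"yaw":0,"hand":1},{"tx":0,"ty":0,"tz":0,"yaw":0,"hand":1},{"tx":0,"ty":0,"tz":0,"yaw":0,"hand":1},{"tx":0,"ty":0,"tz":0,"yaw":0,"hand":1},{"tx":0,"ty":0,"tz":0,"yaw":0,"hand":1}]'
```

```text
t: 5.95
tcp_pos: [0.47, -0.2989, 0.0109]
tcp_rot: [1.0, 0.012, 0.0, 0.0]
contact_force: [-0.2, 0.2, 0.2]
width: 0.997
gripper_force: 0.0
t: 7.32
tcp_pos: [0.4703, -0.2991, -0.0156]
tcp_rot: [1.0, 0.012, 0.0, 0.0]
contact_force: [-1.8, 1.1, 5.9]
width: 0.23
gripper_force: 59.0
```

Gripped at 59 N. I'll lift and carry it to a viewing pose beside the stand, already turned to the stand's direction.

```bash
python3 -m handwheel '[{"tx":0,"ty":0,"tz":-2,"yaw":0,"hand":1},{"tx":0,"ty":0,"tz":-5,"yaw":0,"hand":1},{"tx":0,"ty":0,"tz":-5,"yaw":0,"hand":1},{"tx":0,"ty":0,"tz":-5,"yaw":0,"hand":1},{"tx":0,"ty":0,"tz":-3,"yaw":0,"hand":1},{"tx":1.22,"ty":-4.2,"tz":0,"yaw":0,"hand":1},{"tx":1.22,"ty":-4.2,"tz":0,"yaw":0,"hand":1},{"tx":1.22,"ty":-4.2,"tz":0,"yaw":0,"hand":1},{"tx":1.22,"ty":-4.2,"tz":0,"yaw":0,"hand":1},{"tx":1.22,"ty":-4.2,"tz":0,"yaw":0,"hand":1},{"tx":1.22,"ty":-4.2,"tz":0,"yaw":0,"hand":1},{"tx":1.22,"ty":-4.2,"tz":0,"yaw":0,"hand":1},{"tx":1.22,"ty":-4.2,"tz":0,"yaw":0,"hand":1},{"tx":0,"ty":0,"tz":0,"yaw":-6.2,"hand":1},{"tx":0,"ty":0,"tz":0,"yaw":-6.2,"hand":1},{"tx":0,"ty":0,"tz":0,"yaw":-6,"hand":1},{"tx":0,"ty":0,"tz":0,"yaw":0,"hand":1}]'
python3 - <<'E'
from h import *
import cv2
w=calibration("wrist");im=read_camera("wrist");p,r=tool()
cv2.imwrite("pics/w5.png",cv2.resize(im,(784,588),interpolation=2)[:,:,::-1]);np.savez("w5",**w,p=p,r=r.as_quat());print(p,r.as_matrix()[:,0])
E
```

```text
t: 9.45
tcp_pos: [0.5589, 0.0395, 0.1842]
tcp_rot: [0.985, 0.172, -0.0, -0.0]
contact_force: [-0.4, 0.1, -1.5]
width: 0.235
gripper_force: 59.3
[0.55899657 0.03952034 0.1842052 ] [9.41411080e-01 3.37261291e-01 5.99398544e-07]
```

View pics/w5.png

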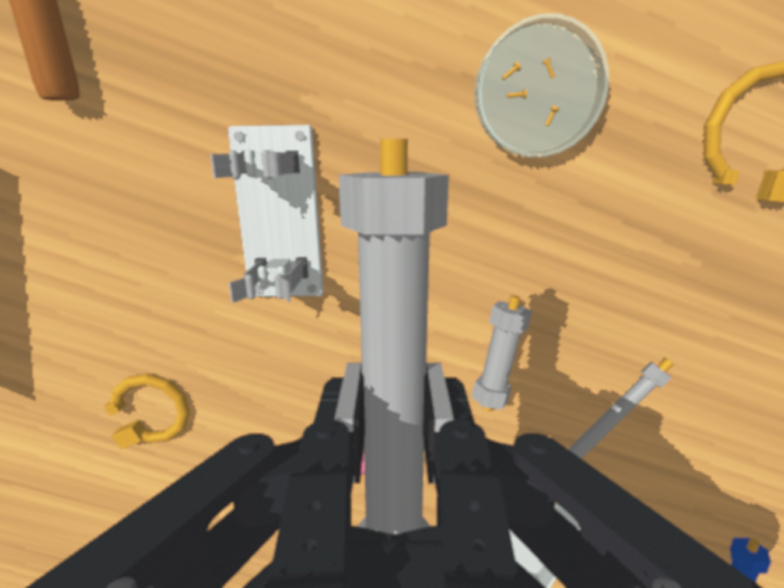

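The wrist view shows the chamber held square, with its nut at (394,203). The stand plate corners are at about (229,127), (311,126), (323,295) and (245,296), and the finger pairs at about (260,162) and (272,275).

Run:
```python
from h import *
np.set_printoptions(precision=4,suppress=True)
w=dict(np.load("w5.npz"));t=calibration("top")
P=np.array([(229,127),(311,126),(323,295),(245,296)])/1.4-.15
T=np.array([(137.5,183.5),(157.8,177.5),(172.5,220.6),(151.5,228.5)])-.5
rr=R.from_quat(w['r'])
for z in (.008,-.013):
  for nm,c,Q in (("wrist",w,P),("top",t,T)):
    q=np.array([plane(c,p,z) for p in Q]);a=(q[0]+q[1]-q[2]-q[3])/2
    print(z,nm,q.mean(0),"L",np.linalg.norm(a),"W",np.linalg.norm(q[0]+q[3]-q[1]-q[2])/2,"ang",np.degrees(np.arctan2(a[1],a[0])),"tool",100*rr.inv().apply(q.mean(0)-w['p']))
print("tri",np.array([tri((w,a),(t,b)) for a,b in zip(P,T)]))
```

```text
0.008 wrist [0.5571 0.1326 0.008 ] L 0.1289030894357923 W 0.061460282710422184 ang 19.641248651493306 tool [ 2.9599 -8.8243 17.6207]
0.008 top [0.5589 0.1356 0.008 ] L 0.12635722260651452 W 0.058211345690189514 ang 20.44360442891987 tool [ 3.2336 -9.0481 17.6207]
-0.013 wrist [ 0.5522  0.1366 -0.013 ] L 0.13681979546102288 W 0.06523492451750106 ang 19.641248651493278 tool [ 2.6367 -9.3712 19.7207]
-0.013 top [ 0.5608  0.1419 -0.013 ] L 0.128724734368342 W 0.059302031626065906 ang 20.44360442891987 tool [ 3.6253 -9.5787 19.7207]
tri [[0.6081 0.1806 0.0161]
 [0.6271 0.1271 0.0144]
 [0.5111 0.0818 0.0192]
 [0.4882 0.1392 0.0147]]
```

Run:
```python
from h import *
np.set_printoptions(precision=1,suppress=True)
w=dict(np.load("w5.npz"));rr=R.from_quat(w['r'])
f=lambda x,y,z:proj(w,w['p']+rr.apply([x,y,z]))*1.4
print("tcp",f(0,0,0)/1.4,f(.011,0,0)/1.4,"21mm back",f(.011,0,-.021)/1.4)
for h in (-.009,-.020,-.030):
  print(h,"nut in",f(.06,0,h-.014),f(.075,0,h-.014),"barrel w",f(.03,.011,h)-f(.03,-.011,h),"nut w",f(.06,.014,h)-f(.06,-.014,h), "tip",f(.085,0,h))
```

```text
tcp [279.3 252.5] [279.3 235. ] 21mm back [279.1 251.5]
-0.009 nut in [390.5 216.8] [390.5 168.3] barrel w [59.  0.] nut w [79.8  0. ] tip [390.6 134.9]
-0.02 nut in [390.3 222.6] [390.2 170.3] barrel w [63.  0.] nut w [85.5  0. ] tip [390.5 134.2]
-0.03 nut in [390.1 228.7] [390.  172.5] barrel w [67.1  0. ] nut w [91.5  0. ] tip [390.3 133.5]
```

The fingertips physically end about 21 mm short of the reported TCP: the seen pad tips and the held chamber's size both match that, with the desk at z = 0. The chamber axis is then 29.6 mm behind the reported TCP, so fully home means TCP z ≈ 0.020. Next is above the stand, stopping short of the mouth for a look.

```bash
python3 -m handwheel '[{"tx":1.5,"ty":-4.5,"tz":0,"yaw":0,"hand":1},{"tx":1.5,"ty":-4.5,"tz":0,"yaw":0,"hand":1},{"tx":0,"ty":0,"tz":4,"yaw":0,"hand":1},{"tx":0,"ty":0,"tz":4,"yaw":0,"hand":1},{"tx":0,"ty":0,"tz":2,"yaw":0,"hand":1},{"tx":0,"ty":0,"tz":0,"yaw":0,"hand":1}]'
python3 - <<'E'
from h import *
import cv2
w=calibration("wrist");im=read_camera("wrist");p,r=tool();b=read_camera("scene")[180:280,340:440]
o=np.zeros((420,800,3),np.uint8);o[:,:400]=im[:,80:480];o[:400,400:]=cv2.resize(b,(400,400),interpolation=2)
cv2.imwrite("pics/w6.png",o[:,:,::-1]);np.savez("w6",**w,p=p,r=r.as_quat())
C=np.array([.5571,.1326,0]);q=np.radians(19.64);ax=np.array([np.cos(q),np.sin(q),0]);ay=np.array([-ax[1],ax[0],0])
for x in (-.04,.04):print([proj(w,C+ax*x+ay*y+[0,0,.071])-[80,0] for y in (.019,-.019)])
print([proj(w,C+ax*.065+ay*y+[0,0,.008])-[80,0] for y in (.03,-.03)])
E
```

```text
t: 10.25
tcp_pos: [0.5551, 0.1342, 0.0821]
tcp_rot: [0.985, 0.171, -0.002, -0.0]
contact_force: [-0.8, -0.6, -2.3]
width: 0.23
gripper_force: 59.5
[array([173.63159206, 298.34936659]), array([231.8455565 , 298.43854838])]
[array([169.8401587 , 178.45224318]), array([236.5075118 , 178.54697249])]
[array([161.82655419, 125.1705081 ]), array([243.76422398, 125.28289273])]
```

View pics/w6.png

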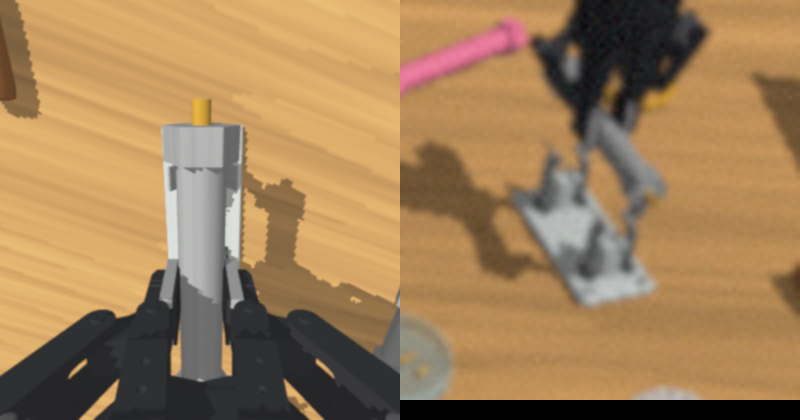

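In the wrist view the barrel is centred at column 200.5 and the plate and finger mouths at about 203.5, so it needs about 1.5 mm to the tool's right and 2 mm forward. After that I'll go down in small steps.

```bash
python3 -m handwheel '[{"tx":0.2,"ty":0.15,"tz":0,"yaw":0,"hand":1},{"tx":0,"ty":0,"tz":1,"yaw":0,"hand":1},{"tx":0,"ty":0,"tz":1,"yaw":0,"hand":1},{"tx":0,"ty":0,"tz":0.5,"yaw":0,"hand":1},{"tx":0,"ty":0,"tz":0.5,"yaw":0,"hand":1}]' | grep -E 'pos|cont|t:'
python3 -m handwheel '[{"tx":0,"ty":0,"tz":0.3,"yaw":0,"hand":1},{"tx":0,"ty":0,"tz":0.3,"yaw":0,"hand":1}]' | grep -E 'pos|cont|t:'
python3 -m handwheel '[{"tx":0,"ty":0,"tz":0.3,"yaw":0,"hand":1},{"tx":0,"ty":0,"tz":0.3,"yaw":0,"hand":1}]' | grep -E 'pos|cont|t:'
```

```text
t: 10.98
tcp_pos: [0.5591, 0.1335, 0.0533]
tcp_rot: [0.985, 0.172, -0.0, -0.0]
contact_force: [-0.2, 0.1, -2.2]
t: 11.22
tcp_pos: [0.5595, 0.1336, 0.0479]
tcp_rot: [0.985, 0.172, 0.0, 0.0]
contact_force: [0.8, -0.1, -2.5]
t: 11.48
tcp_pos: [0.5594, 0.1336, 0.0418]
tcp_rot: [0.985, 0.172, 0.0, 0.0]
contact_force: [0.0, -0.1, -2.1]
```

```bash
for i in 1; do python3 -m handwheel '[{"tx":0,"ty":0,"tz":0.3,"yaw":0,"hand":1},{"tx":0,"ty":0,"tz":0.3,"yaw":0,"hand":1}]' | grep -E 'pos|cont|t:'; done
python3 -m handwheel '[{"tx":0,"ty":0,"tz":0.3,"yaw":0,"hand":1},{"tx":0,"ty":0,"tz":0.3,"yaw":0,"hand":1}]' | grep -E 'pos|cont|t:'
python3 -m handwheel '[{"tx":0,"ty":0,"tz":0.3,"yaw":0,"hand":1},{"tx":0,"ty":0,"tz":0.2,"yaw":0,"hand":1}]' | grep -E 'pos|cont|t:'
```

```text
t: 11.72
tcp_pos: [0.5605, 0.1341, 0.0374]
tcp_rot: [0.985, 0.172, 0.001, -0.0]
contact_force: [-2.7, 2.1, 11.2]
t: 11.98
tcp_pos: [0.5619, 0.1343, 0.0327]
tcp_rot: [0.985, 0.172, 0.003, -0.0]
contact_force: [-1.2, 2.8, 10.2]
t: 12.22
tcp_pos: [0.5607, 0.1341, 0.026]
tcp_rot: [0.985, 0.172, 0.002, -0.0]
contact_force: [1.2, 3.2, -0.2]
```

It has passed the bulges: the force peaked at 11 N and has dropped. I'll press it home.

```bash
python3 -m handwheel '[{"tx":0,"ty":0,"tz":0.2,"yaw":0,"hand":1},{"tx":0,"ty":0,"tz":0.2,"yaw":0,"hand":1},{"tx":0,"ty":0,"tz":0,"yaw":0,"hand":1}]' | grep -E 'pos|cont|t:'
python3 -m handwheel '[{"tx":0,"ty":0,"tz":0.1,"yaw":0,"hand":1},{"tx":0,"ty":0,"tz":0.1,"yaw":0,"hand":1},{"tx":0,"ty":0,"tz":0,"yaw":0,"hand":1}]' | grep -E 'pos|cont|t:'
```

```text
t: 12.6
tcp_pos: [0.5585, 0.1336, 0.0205]
tcp_rot: [0.985, 0.172, -0.001, -0.0]
contact_force: [-3.5, 2.0, 2.4]
t: 12.98
tcp_pos: [0.5586, 0.1336, 0.0203]
tcp_rot: [0.985, 0.172, -0.001, -0.0]
contact_force: [-9.6, 0.7, 13.6]
```

It's on the stop at z = 0.0203, as predicted. I'll press a touch more, ease off, open and back away.

```bash
python3 -m handwheel '[{"tx":0,"ty":0,"tz":0.1,"yaw":0,"hand":1},{"tx":0,"ty":0,"tz":0,"yaw":0,"hand":1}]'  | grep -E 'pos|cont|t:'
python3 -m handwheel '[{"tx":0,"ty":0,"tz":-0.25,"yaw":0,"hand":1},{"tx":0,"ty":0,"tz":0,"yaw":0,"hand":8},{"tx":0,"ty":0,"tz":0,"yaw":0,"hand":8},{"tx":0,"ty":0,"tz":0,"yaw":0,"hand":8},{"tx":0,"ty":0,"tz":0,"yaw":0,"hand":8},{"tx":0,"ty":0,"tz":0,"yaw":0,"hand":8},{"tx":0,"ty":0,"tz":0,"yaw":0,"hand":8},{"tx":0,"ty":0,"tz":-1,"yaw":0,"hand":8},{"tx":0,"ty":0,"tz":-3,"yaw":0,"hand":8},{"tx":0,"ty":0,"tz":-4,"yaw":0,"hand":8},{"tx":0,"ty":0,"tz":-4,"yaw":0,"hand":8},{"tx":-4,"ty":0,"tz":-3,"yaw":0,"hand":8},{"tx":-4,"ty":0,"tz":0,"yaw":0,"hand":8},{"tx":0,"ty":0,"tz":0,"yaw":0,"hand":8}]'
python3 - <<'E'
from h import *
import cv2
w=calibration("wrist");im=read_camera("wrist");b=read_camera("scene")[190:290,320:420]
o=np.zeros((420,800,3),np.uint8);o[:,:400]=im[:,80:480];o[:400,400:]=cv2.resize(b,(400,400),interpolation=2)
cv2.imwrite("pics/w7.png",o[:,:,::-1])
q=np.radians(19.64);ax=np.array([np.cos(q),np.sin(q),0]);C=np.array([.5571,.1326,0])
print([proj(w,C+ax*x+[0,0,.064])-[80,0] for x in (-.06,.06)],[proj(w,C+ax*x+[0,0,.078])-[80,0] for x in (-.06,.06)])
s=calibration("scene");print([(proj(s,C+ax*x+[0,0,.05])-[320,190])*4+[400,0] for x in (-.085,-.06,.06,.085)])
E
```

```text
t: 13.22
tcp_pos: [0.5587, 0.1336, 0.0202]
tcp_rot: [0.985, 0.172, -0.001, 0.0]
contact_force: [-12.8, -0.3, 20.7]
t: 14.98
tcp_pos: [0.4822, 0.1062, 0.1708]
tcp_rot: [0.985, 0.172, -0.0, 0.0]
contact_force: [-0.7, -0.1, 0.0]
width: 0.935
gripper_force: 0.0
[array([200.10556938, 178.14989498]), array([200.309159  ,  22.77544406])] [array([200.07359986, 181.92770448]), array([200.2836275 ,  18.09992152])]
[array([619.86505697,  85.33786725]), array([632.81241401, 104.52161642]), array([699.92965371, 203.96741735]), array([715.04624759, 226.36526614])]
```

View pics/w7.png

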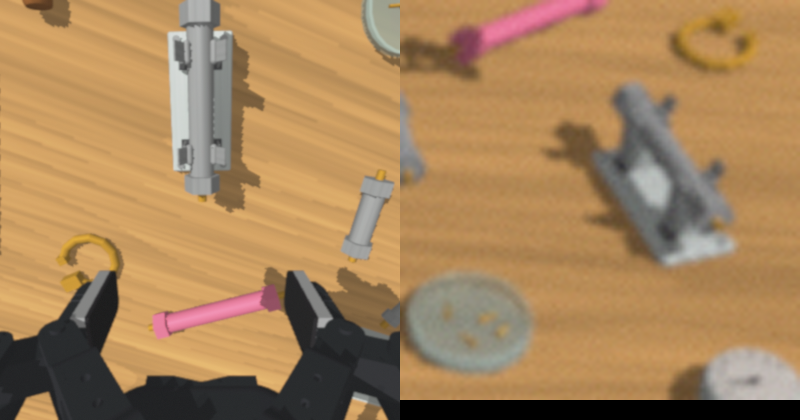

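The chamber lies along the stand, in both finger pairs. Its nuts' inner edges are at rows 24 and 177, against 22.8 and 178 predicted at seated height. The dish has not moved.

```bash
python3 -c "
from rig import *
print(close_job())"
```

```text
the job is handed in; nothing more can be done
None
```

The long thick chamber is pressed fully home in both clip pairs and released, the petri dish was not touched, and the job was handed in at about 15 s; the first grasp closed above the barrel, so I touched the barrel lightly (about 22 N) to find its height before gripping.

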